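# Fork the top welded cap off the pile onto the free cooling brick

### The job

The flanged caps are just welded, so never touch them with the gripper: take the lifting fork by its upright handle, lift only the top cap off the pile with the tines under its flange, and set it down, without banging it, in the middle of the firebrick that is still empty. Then draw the fork out, stand it flat on the table and let go of it; leave the other caps and the tools beside them where they are.

Things in the scene. Friction and masses are not known exactly. Their poses are not given: they have to be found in the camera images.
- fork: lifting fork, 0.3 kg, standing on the table: flat steel base 8 mm thick (a crosspiece 90 mm wide from x = -20 to 12 mm, then two tines to x = 110 mm, each 10 mm wide, 70 mm apart inside) and an upright square post 20 x 20 mm, its top 140 mm above the underside. Origin on the post's axis at the underside; x along the tines, z up the post
- fork_grip (a point): the middle of the fork's orange grip, on the post's axis 112 mm above the fork's underside; grip firmly (about 90 N) across either pair of the post's faces, x along the tines
- fork_seat (a point): midway between the tines, level with their upper faces (8 mm above the underside) and 75 mm along x from the post's axis: a cap's 58 mm neck fits between the tines here, and its flange rests on them with its axis about here
- cap_3: flanged aluminium cap, 0.2-0.45 kg: round neck 58 mm across and 30 mm high, on top of it a flat round flange 100 mm across, 8 mm thick; origin at the centre of the neck's underside, z up. The top one of the pile of three, to be moved: its origin starts 76 mm above the table; a 30 mm high gap around its neck parts its flange from the one below
- cap_2: flanged aluminium cap, 0.2-0.45 kg: round neck 58 mm across and 30 mm high, on top of it a flat round flange 100 mm across, 8 mm thick; origin at the centre of the neck's underside, z up. The middle one of the pile, loose, cap_3 stands freely on its flange
- cap_1: flanged aluminium cap, 0.2-0.45 kg: round neck 58 mm across and 30 mm high, on top of it a flat round flange 100 mm across, 8 mm thick; origin at the centre of the neck's underside, z up. The lowest one of the pile, standing on the table
- cap_4: flanged aluminium cap, 0.2-0.45 kg: round neck 58 mm across and 30 mm high, on top of it a flat round flange 100 mm across, 8 mm thick; origin at the centre of the neck's underside, z up. This one already stands on one of the two firebricks
- brick_a: one of two identical tan firebrick blocks, 100 x 100 x 30 mm, fixed to the table, one on the left and one on the right; origin at the centre of the underside, top face at z = 30 mm in its frame. One of them already carries cap_4, the other is empty; which side is which varies. 
- brick_b: one of two identical tan firebrick blocks, 100 x 100 x 30 mm, fixed to the table, one on the left and one on the right; origin at the centre of the underside, top face at z = 30 mm in its frame. One of them already carries cap_4, the other is empty; which side is which varies. 
- tape: yellow tape measure, 70 x 35 x 62 mm, standing on the table towards its far edge, a bystander; origin at the centre of its underside
- clamp: steel locking C-clamp, about 240 mm long and 20 mm high, lying flat on the table to the right beyond the pile, a bystander; origin at one jaw's end, on the underside
- square: red magnetic welding square, two 100 mm legs 18 mm high, lying on the left beyond the brick, a bystander; origin at its outer corner, on the underside
Mind the look-alikes: they are no part of the job. Several things have the shape of the fork; the one meant has the colours described above. What is shaped like the cap_3 but black or turquoise is not meant.

How it is judged (in metres and radians):
On the way:
1. the fork carries the top cap, upright and clear of the pile (contact force between fork and cap_3 above 0.5 N and contact force between cap_3 and cap_2 below 0.05 N and height (world z) of cap_3 above 0.084 m and angle between cap_3's own z axis and vertical below 0.25 rad), for 0.2 s.
At the end, for the whole second after the job is handed in: cap_3 upright and still on the brick that was empty, within 25 mm of its centre; the fork flat and still on the table, clear of the cap; the other caps within 20 mm, and the tape, clamp and square within 30 mm, of where they were (horizontal distance between cap_3 and brick_b below 0.025 m and z of cap_3 in the frame of brick_b between 0.027 and 0.033 m and angle between each of cap_3, fork's own z axis and vertical below 0.06 rad and linear speed of each of cap_3, fork below 0.02 m/s and height (world z) of fork between -0.005 and 0.005 m and contact force between fork and cap_3 below 0.05 N and distance of each of cap_1, cap_2, cap_4 from where it was at the start of the episode below 0.02 m and distance of each of tape, clamp, square from where it was at the start of the episode below 0.03 m); the robot touches nothing.
It fails at once if the gripper or arm touches a cap (contact force between any of the fingers, the arm and cap_1 above 0.5 N or contact force between any of the fingers, the arm and cap_2 above 0.5 N or contact force between any of the fingers, the arm and cap_3 above 0.5 N or contact force between any of the fingers, the arm and cap_4 above 0.5 N).
It fails at once if the top cap is tipped more than about 30 degrees (angle between cap_3's own z axis and vertical above 0.52 rad).
It fails at once if the cap is banged down on the brick (over 60 N) (contact force between cap_3 and brick_b above 60 N).
It fails at once if one of the other caps is shifted by more than 20 mm (distance of any of cap_1, cap_2, cap_4 from where it was at the start of the episode above 0.02 m).
It fails at once if the tape, clamp or square is shifted by more than 30 mm (distance of any of tape, clamp, square from where it was at the start of the episode above 0.03 m).
It also fails if it takes over 48 s, if anything falls off the work surface, if the arm or the gripper's body presses on something with over 40 N, if the wrist force passes 120 N, or if a joint passes its speed limit or range.

### The arm

A 6-joint arm with a two-finger parallel gripper is mounted at the origin on the work surface. World frame = base frame: x ahead of the robot, y to its left, z up, the work surface at z = 0. Lengths are in mm, angles in degrees, forces in N, time in s.
With the tool pointing down it reaches from about 350 to 850 mm from the base axis. Payload 8.1 kg.
Tool frame: the origin (TCP) lies midway between the tips of the shut fingers; the grasp point (between the pads) lies 19 mm behind it; x points along the fingers, y is the direction in which the jaws open and shut, and the axes are right-handed (so a half turn about x gives the same grasp; the last joint's range is limited). The gripper opens to 85 mm and grips with 20 to 120 N. Pads are 22 mm wide; open, the fingers measure 114 mm over their backs; the gripper's body (76 mm by 85 mm) begins 54 mm behind the grasp point. The pads swing forward as they close: fully open they stand 13 mm farther back than shut.
Start: joints at [68.56, 7.471, 85.268, -0, 87.261, -4.893], TCP at [170.859, 575.163, 231.292] pointing down, gripper open.
Joint ranges: [-169.43, 169.43], [-51.17, 129.36], [1.28, 143.12], [-76.62, 256.62], [0, 156.53], [-152.29, 152.29]. Speed limits (degrees/s): [136.94, 136.94, 159.86, 180, 180, 180].

### API

Orientations are given as [roll, pitch, yaw] about the fixed x, y, z axes, in that order (R = Rz(yaw) Ry(pitch) Rx(roll)).
In Python, from bench import r gives the robot as it stands.
- The arm moves only by the tool move_arm, never from a script. Its argument "deltas" is a list of rows, each a list of 2 entries, a list of its own where there are three numbers: the shift along the tool's x, y, z in mm, then the turn about the tool's x in degrees. A call has 1 to 12 rows; each row is the pose to reach, as a shift and turn from the pose measured when the call began, along the tool's axes at that moment; what a row does not reach only later rows make up. A row lasts 1/8 s, in which the tool goes at most 62.5 mm and 10.7 degrees, less where a joint would pass 70% of its speed; a pose out of reach is approached as far as the arm can. A call with a gripper value outside its range is refused whole. "jaw" is the opening, from -1 (shut) to 1 (fully open), set as the call begins (left out, the last holds). The fingers move at their own pace and stop on an object; "squeeze" is the grip in N (left out, the last holds). Time passes only in rows, so rows that repeat a pose let the fingers close. It gives the time, the measured TCP pose, the force and the opening at its end, in the units of the state.
- r.sense(): the state, without advancing time (a new reading comes with each control period).
- r.snapshot(name): name is "scene" or "top" or "wrist"; returns (picture, depth): 384x512x3 uint8, red, green, blue; 384x512 float32, mm along the optical axis (not along the pixel's ray), 0 where there is no reading.
- r.get_calibration(name): a dict with "fovy" (degrees; the focal length in pixels is half the picture's height over the tangent of half this angle, whatever the lens; pixels are square), "cx", "cy" (the principal point, pixels), "k1" (the pictures are not rectified: a ray, as slopes to the right and down, at radius r is drawn at 1 + k1 r^2 times it, then the intrinsics apply), "position" and "attitude" of the camera in the world; the wrist camera has in their place "tool_from_camera" (4x4, takes a point from camera to tool coordinates, whose origin is the TCP and whose axes are the tool frame's). Camera axes: x right, y down, z forward; pixel columns grow to the right and rows downward; lengths in mm; the calibration is good to about 2 mm. A picture is of the moment at which its call begins: read the wrist's pose just before it. get_calibration takes no time and is no camera call.
- r.hand_in(): hands the job in, once; it reports no verdict.
The state is a dict: "time": time; "joint_pos": joint angles; "qd": joint speeds; "joint_efforts": joint torques, N m; "tool_pos": TCP position; "tcp_rot": TCP orientation; "ft_force": force on the tool from outside, world axes, zero at the start; "wrist_torque": the same for the moment, N m; "finger_gap": finger opening in mm.
Only numpy, scipy, OpenCV 4.12 (cv2) and the standard library are available. Lean on these libraries where they do the work, as an engineer would, in place of code of your own. Each camera call takes 0.05 s, during which the arm holds its last target. There are 200 camera calls.

## Working session

There is one attempt and no reset: what is moved stays moved. The work goes in short steps, Python scripts to look and compute and a tool call to move; the robot and the scene stay as the last step left them, time stands still between calls to the robot, and variables do not carry over. Pictures are saved under pics/ and viewed, about 8 in all and at most 12, crops included, and the job is handed in when it is done.

Besides the shell and the picture viewer there is one more tool, called after ">>>" by a JSON object that holds its "name" and its "arguments". move_arm: Moves the arm, as the interface text tells. Its arguments: {"type":"object","properties":{"deltas":{"type":"array","items":{"type":"array"}},"jaw":{"type":"number"},"squeeze":{"type":"number"}},"required":["deltas"]}

```bash
mkdir -p pics; ls; cat > h.py <<'E'
import numpy as np, cv2
from bench import r
def snap(n):
    return r.snapshot(n)
def save(p,name):
    cv2.imwrite('pics/'+name+'.png',cv2.cvtColor(p,cv2.COLOR_RGB2BGR))
E
python3 - <<'E'
from h import *
print(r.sense())
for n in ('scene','top','wrist'): print(n,r.get_calibration(n))
for n in ('scene','top'):
    p,d=snap(n); save(p,n); np.save(n+'.npy',d); print(d.min(),d.max())
E
```

```text
pics
{'time': 0.0, 'joint_pos': array([ 6.85596705e+01,  7.51643301e+00,  8.53295966e+01,  5.31471849e-04,
        8.72619704e+01, -4.89531635e+00]), 'qd': array([-0.09554129,  0.02317727,  0.00389069, -0.01599322,  0.01898949,
        0.0176566 ]), 'joint_efforts': array([-7.91029288e-04, -5.69428396e+01, -5.00537074e+01, -3.43138145e-04,
        1.56842871e-02,  1.86290271e-05]), 'tool_pos': array([170.65521124, 574.63918564, 230.22758615]), 'tcp_rot': array([ -95.17692113,   89.89199873, -111.72196016]), 'ft_force': array([-0.18743327,  1.11813913, -0.3250935 ]), 'wrist_torque': array([ 0.00570611, -0.01829234,  0.00901896]), 'finger_gap': 85.23931242341348}
scene {'fovy': 57.043103446739636, 'cx': 261.54541833505317, 'cy': 194.3458919184809, 'k1': -0.07527976037125432, 'position': array([ 960.88451742, -464.09040125,  821.80261492]), 'attitude': array([-139.12730216,    1.05706423,   40.17628359])}
top {'fovy': 49.57226054973376, 'cx': 251.23774397413766, 'cy': 196.2429002173367, 'k1': -0.02820120473448408, 'position': array([ 255.84197639,    3.00531767, 1443.62922293]), 'attitude': array([-1.67845227e+02, -7.04636364e-02, -8.83300688e+01])}
wrist {'fovy': 63.82971384308471, 'cx': 254.89460993352589, 'cy': 188.8763578588306, 'k1': -0.026756803493784058, 'tool_from_camera': array([[ 1.15983612e-03, -2.81217665e-01,  9.59643309e-01,
        -1.42472132e+02],
       [ 9.99999314e-01,  1.66476396e-04, -1.15982596e-03,
         6.60173303e-01],
       [ 1.66405588e-04,  9.59643995e-01,  2.81217665e-01,
        -7.17348856e+01],
       [ 0.00000000e+00,  0.00000000e+00,  0.00000000e+00,
         1.00000000e+00]])}
0.0 3343.7388
0.0 2455.9531
```

View pics/scene.png

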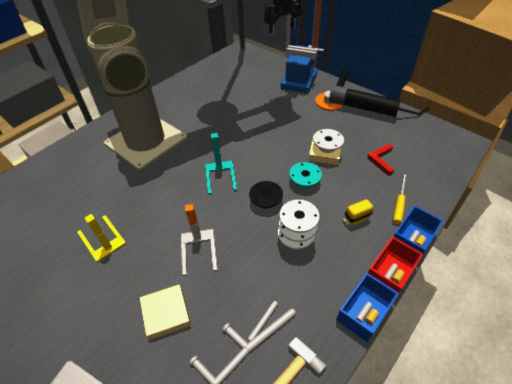

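View pics/top.png

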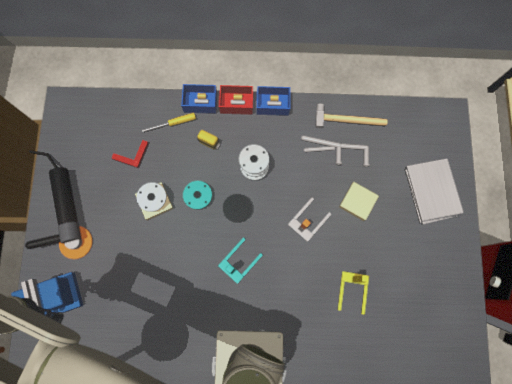

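The scene view shows the orange-gripped, grey fork at (192,215), the pile of white caps at (299,215), the empty brick at (164,312) and cap_4 on the other brick at (327,142).

The fork could be confused with:
- the yellow fork at (97,235)
- the turquoise fork at (216,150)

The cap could be confused with:
- the black disc at (266,195)
- the turquoise disc at (305,175)

In the top view, the fork is at (306,225), the pile at (254,158) and the empty brick at (360,201). Next I'll measure these.

```bash
cat >> h.py <<'E'
from scipy.spatial.transform import Rotation as Ro
def rot(a): return Ro.from_euler('xyz',a,degrees=True).as_matrix()
def cam(n,s=None):
    c=r.get_calibration(n); f=192/np.tan(np.radians(c['fovy']/2))
    K=np.array([[f,0,c['cx']],[0,f,c['cy']],[0,0,1]]); D=np.array([c['k1'],0,0,0])
    if n=='wrist':
        T=c['tool_from_camera']; R0=rot(s['tcp_rot']); R=R0@T[:3,:3]; t=R0@T[:3,3]+s['tool_pos']
    else: R=rot(c['attitude']); t=np.array(c['position'])
    return K,D,R,t
def rays(n,uv,s=None):
    K,D,R,t=cam(n,s)
    q=cv2.undistortPoints(np.asarray(uv,np.float64).reshape(-1,1,2),K,D)[:,0]
    return np.c_[q,np.ones(len(q))]@R.T,t
def onplane(n,uv,z,s=None):
    v,t=rays(n,uv,s); return t+v*((z-t[2])/v[:,2])[:,None]
def cloud(n,d,s=None):
    vv,uu=np.mgrid[:384,:512]; v,t=rays(n,np.c_[uu.ravel(),vv.ravel()],s)
    P=(t+v*d.reshape(-1,1)).reshape(384,512,3); P[d==0]=np.nan; return P
E
python3 - <<'E'
from h import *
for n,rois in (('top',dict(fork=(280,190,340,250),pile=(230,135,280,190),brick=(335,175,385,225),cap4=(130,175,175,222),tape=(193,125,222,152))),
               ('scene',dict(fork=(172,195,225,280),pile=(270,195,325,252),brick=(130,280,195,345)))):
    P=cloud(n,np.load(n+'.npy')); im=cv2.cvtColor(cv2.imread(f'pics/{n}.png'),cv2.COLOR_BGR2HSV)
    for k,(a,b,c,e) in rois.items():
        Q=P[b:e,a:c]; H=im[b:e,a:c]; z=Q[...,2]
        print(n,k,'zpct',np.nanpercentile(z,[5,50,90,99]).round(1))
        if k=='fork':
            o=(H[...,0]<18)&(H[...,1]>140)&(H[...,2]>120); vu=np.argwhere(o)
            print(' orange n',o.sum(),'px',vu.mean(0)[::-1]+[a,b],'zmax',np.nanpercentile(z[o],[50,95]),np.nanmedian(Q[o],0).round(1))
            t=o&(z>130); print(' top',np.nanmean(Q[t],0).round(1),t.sum())
            m=((H[...,1]<60)&(H[...,2]>120)).astype(np.uint8); uv=np.argwhere(m)[:,::-1]+[a,b]
            w=onplane(n,uv,8)[:,:2].astype(np.float32); rc=cv2.minAreaRect(w); print(' base rect',rc,cv2.boxPoints(rc).round(1).tolist(),len(w))
        elif k in('pile','cap4'):
            top=114 if k=='pile' else 68
            m=(abs(z-top)<8); w=Q[m][:,:2].astype(np.float32); print(' ',m.sum(),np.median(Q[m][:,2]),cv2.minEnclosingCircle(w),cv2.fitEllipse(cv2.convexHull(w)))
        else:
            m=(H[...,1]>50)&(H[...,2]>130)&(z>15); uv=np.argwhere(m)[:,::-1]+[a,b]
            w=(onplane(n,uv,30)[:,:2]).astype(np.float32); print(' ',m.sum(),np.nanmedian(Q[m][:,2]),cv2.minAreaRect(w),cv2.boxPoints(cv2.minAreaRect(w)).round(0).tolist())
E
```

```text
top fork zpct [ -6.1  -0.5   5.5 134.9]
 orange n 38 px [305.73684211 223.15789474] zmax [137.53030986 142.27402709] [ 455.  -166.4  137.5]
 top [ 455.2 -166.3  138.6] 35
 base rect ((490.7480773925781, -194.76492309570312), (95.93855285644531, 134.226806640625), 49.80437469482422) [[408.5, -188.10000610351562], [511.1000061035156, -274.70001220703125], [573.0, -201.39999389648438], [470.3999938964844, -114.80000305175781]] 497
top pile zpct [ -5.8   1.  113.9 118. ]
  680 113.09835552460606 ((670.906494140625, 4.892801284790039), 50.31094741821289) ((670.7359619140625, 5.157005310058594), (98.03302764892578, 99.60542297363281), 84.19906616210938)
top brick zpct [-5.8  0.6 30.1 34.1]
  745 28.452660721177608 ((555.4786987304688, -364.5911560058594), (98.23995208740234, 101.353515625), 60.52107620239258) [[487.0, -382.0], [575.0, -432.0], [624.0, -347.0], [536.0, -297.0]]
top cap4 zpct [-4.4  3.7 69.  72.9]
  676 67.50366651247884 ((540.3682250976562, 349.8963623046875), 50.29924392700195) ((540.6494140625, 349.6881103515625), (98.35506439208984, 99.42091369628906), 115.92034912109375
[... 410 characters left out ...]
ct ((455.7651672363281, -167.09359741210938), (93.33855438232422, 225.08140563964844), 49.740081787109375) [[339.70001220703125, -130.0], [511.5, -275.3999938964844], [571.7999877929688, -204.1999969482422], [400.0, -58.70000076293945]] 585
scene pile zpct [ -1.7  38.  114.8 116.5]
  1031 114.0759145976574 ((671.7421875, 3.5704500675201416), 51.15752029418945) ((672.364990234375, 3.505286931991577), (98.79364776611328, 100.90228271484375), 30.46808433532715)
scene brick zpct [-1.5  2.6 31.5 33.3]
  1689 30.447907682297114 ((558.3768310546875, -368.7059326171875), (100.48235321044922, 101.22735595703125), 60.597808837890625) [[490.0, -388.0], [578.0, -437.0], [627.0, -350.0], [539.0, -300.0]]
```

```bash
cat >> h.py <<'E'
def plan(pts,s=None):
    """pts: (x,y,z,yaw of tool y axis) -> rows in current tool frame"""
    s=s or r.sense(); R=rot(s['tcp_rot']); y=R[:,1]; y0=np.degrees(np.arctan2(y[1],y[0]))
    print('t',round(s['time'],2),'tcp',s['tool_pos'].round(1),'yaw_y',round(y0,2),'xaxis',R[:,0].round(4),'j',s['joint_pos'].round(0),'gap',round(s['finger_gap'],1),'F',s['ft_force'].round(1))
    for x,yy,z,a in pts:
        d=R.T@(np.array([x,yy,z])-s['tool_pos']); t=(y0-a+180)%360-180
        print((x,yy,z,a),'->',d.round(1).tolist(),round(t,1))
E
python3 - <<'E'
from h import *
plan([(430,260,240,-40),(455,-168,240,-40),(455,-168,240,140)])
E
```

```text
t 0.1 tcp [170.7 574.7 230.3] yaw_y 73.45 xaxis [-6.0e-04 -1.6e-03 -1.0e+00] j [69.  8. 85. -0. 87. -5.] gap 85.5 F [ 0.3 -0.1  0.4]
(430, 260, 240, -40) -> [-9.3, -227.8, 338.2] 113.5
(455, -168, 240, -40) -> [-8.7, -631.0, 484.1] 113.5
(455, -168, 240, 140) -> [-8.7, -631.0, 484.1] -66.5
```

>>> {"name": "move_arm", "arguments": {"deltas": [[[-9,-228,338],113],[[-9,-228,338],113],[[-9,-228,338],113],[[-9,-228,338],113],[[-9,-228,338],113],[[-9,-228,338],113],[[-9,-631,484],113],[[-9,-631,484],113],[[-9,-631,484],113],[[-9,-631,484],113],[[-9,-631,484],113],[[-9,-631,484],113]], "jaw": 1}}

```text
time: 1.6
tool_pos: [446.4, -89.6, 240.0]
tcp_rot: [23.3, 89.9, -106.3]
ft_force: [1.2, 0.4, 0.9]
finger_gap: 85.5
```

>>> {"name": "move_arm", "arguments": {"deltas": [[[0,0,0],0],[[0,0,0],0]]}}

```text
time: 1.85
tool_pos: [446.0, -89.7, 239.5]
tcp_rot: [-22.5, 89.9, -152.2]
ft_force: [-0.6, 0.1, -0.2]
finger_gap: 85.5
```

```bash
python3 - <<'E'
from h import *
s=r.sense(); p,d=snap('wrist'); save(p,'w1')
P=cloud('wrist',d,s); H=cv2.cvtColor(p,cv2.COLOR_RGB2HSV); z=P[...,2]
o=(H[...,0]<18)&(H[...,1]>140)&(H[...,2]>100)
vu=np.argwhere(o); print('orange',o.sum(),vu.mean(0)[::-1] if len(vu) else '')
t=o&(abs(z-140)<6)
if t.sum():
    print(' z',np.median(z[t])); w=onplane('wrist',np.argwhere(t)[:,::-1],140,s)[:,:2].astype(np.float32); print(' topface',cv2.minAreaRect(w))
m=(H[...,1]<70)&(H[...,2]>110)&(z>2)&(z<14); n,l,st,c=cv2.connectedComponentsWithStats(m.astype(np.uint8)); 
k=1+np.argmax(st[1:,4]); uv=np.argwhere(l==k)[:,::-1]; w=onplane('wrist',uv,8,s)[:,:2].astype(np.float32); rc=cv2.minAreaRect(w); print('base',st[k],rc,cv2.boxPoints(rc).round(1).tolist())
plan([(456,-167,240,-40)])
E
```

```text
orange 922 [316.84707158 233.36225597]
 z 139.55807238893928
 topface ((457.43206787109375, -165.72157287597656), (21.12949562072754, 20.666015625), 50.185577392578125)
base [ 284  165  107   67 1800] ((491.3421936035156, -195.81988525390625), (89.12162780761719, 130.7871551513672), 49.63726806640625) [[412.70001220703125, -187.39999389648438], [512.2999877929688, -272.1000061035156], [570.0, -204.1999969482422], [470.3999938964844, -119.5]]
t 1.9 tcp [446.2 -88.9 239.6] yaw_y -39.62 xaxis [-1.e-03 -7.e-04 -1.e+00] j [-18. -16. 107.  -0.  89.  22.] gap 85.6 F [ 0.1 -0.1 -0.6]
(456, -167, 240, -40) -> [-0.3, 57.3, 53.9] 0.4
```

View pics/w1.png

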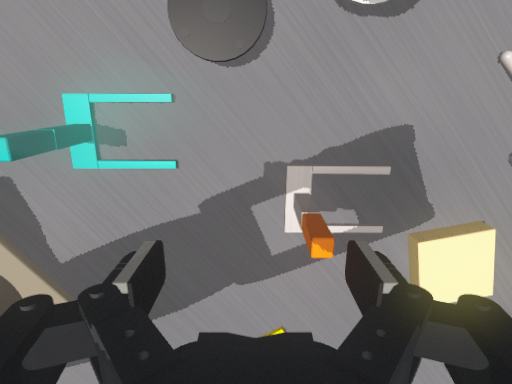

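The crop confirms the choice: orange post at (317,233) on the grey base, with the turquoise fork well off to the left. The wrist measurement agrees with the overviews. Next I'll descend to the grip.

>>> {"name": "move_arm", "arguments": {"deltas": [[[0,58,52],0.6],[[0,58,52],0.6],[[0,58,52],0.6],[[50,58,52],0.6],[[100,58,52],0.6],[[130,58,52],0.6],[[146,58,52],0.6],[[146,58,52],0.6],[[146,58,52],0.6]]}}

```text
time: 3.02
tool_pos: [458.7, -166.2, 95.4]
tcp_rot: [76.1, 89.9, -54.1]
ft_force: [0.4, -0.9, 1.1]
finger_gap: 85.6
```

```bash
python3 - <<'E'
from h import *
plan([(457.2,-166.2,93,-40.2)])
E
```

```text
t 3.02 tcp [ 458.7 -166.2   95.4] yaw_y -40.19 xaxis [ 0.0013 -0.0018 -1.    ] j [-26.  -4. 111.  -0.  72.  14.] gap 85.6 F [ 0.4 -0.9  1.1]
(457.2, -166.2, 93, -40.2) -> [2.4, -1.2, 1.0] 0.0
```

>>> {"name": "move_arm", "arguments": {"deltas": [[[2,-1,1],0],[[2,-1,1],0],[[2,-1,1],0],[[2,-1,1],0],[[2,-1,1],0],[[2,-1,1],0],[[2,-1,1],0]], "jaw": -1, "squeeze": 95}}

```text
time: 3.9
tool_pos: [457.7, -166.6, 93.7]
tcp_rot: [82.0, 89.8, -48.2]
ft_force: [1.6, -1.3, 3.6]
finger_gap: 19.2
```

```bash
python3 - <<'E'
from h import *
plan([(440,-100,205,-20),(455,4,205,0)])
E
```

```text
t 3.9 tcp [ 457.7 -166.6   93.7] yaw_y -40.19 xaxis [ 0.0021 -0.0023 -1.    ] j [-26.  -4. 112.  -0.  72.  14.] gap 19.2 F [ 1.6 -1.3  3.6]
(440, -100, 205, -20) -> [-111.5, -56.1, -39.4] -20.2
(455, 4, 205, 0) -> [-111.7, -111.8, -128.5] -40.2
```

>>> {"name": "move_arm", "arguments": {"deltas": [[[-20,0,0],0],[[-60,0,0],0],[[-112,-20,-20],0],[[-112,-45,-60],-10],[[-112,-72,-100],-20],[[-112,-97,-141],-30],[[-112,-97,-141],-40.2],[[-112,-97,-141],-40.2],[[-112,-97,-141],-40.2]]}}

```text
time: 5.03
tool_pos: [473.8, 3.7, 204.7]
tcp_rot: [14.4, 89.9, -75.9]
ft_force: [-1.1, -0.7, -3.6]
finger_gap: 18.7
```

```bash
python3 - <<'E'
from h import *
s=r.sense();plan([(500,4.3,181,0),(596,4.3,181,0)])
p,d=snap('scene'); save(p,'s2'); np.save('s2.npy',d)
cv2.imwrite('pics/s2c.png',cv2.resize(cv2.cvtColor(p,cv2.COLOR_RGB2BGR)[100:280,150:400],None,fx=3,fy=3))
p2,d2=snap('top'); 
for n,dd,pp in(('scene',d,p),('top',d2,p2)):
    P=cloud(n,dd); H=cv2.cvtColor(pp,cv2.COLOR_RGB2HSV);z=P[...,2]
    m=(z>100)&(z<130)&(P[...,0]>470)&(P[...,0]<600)&(abs(P[...,1]-4)<60)&(H[...,1]<70)&(H[...,2]>110)
    w=P[m]; print(n,m.sum())
    if m.sum()>20:
        print(np.percentile(w[:,2],[5,50,95]).round(1)); 
        for sg in (-1,1):
            q=w[(sg*(w[:,1]-4)>20)&(w[:,0]>500)]
            if len(q)>10: print(' tine',sg,len(q),'xmax',q[:,0].max().round(1),'y',np.median(q[:,1]).round(1),'slope deg',np.degrees(np.arctan(np.polyfit(q[:,0],q[:,1],1)[0])).round(1),'z slope deg',np.degrees(np.arctan(np.polyfit(q[:,0],q[:,2],1)[0])).round(1),'z',np.median(q[:,2]).round(1))
    m=(abs(z-114)<6)&(np.hypot(P[...,0]-671,P[...,1]-4)<60); print(' cap',cv2.minEnclosingCircle(P[m][:,:2].astype(np.float32)))
E
```

```text
t 5.03 tcp [473.8   3.7 204.7] yaw_y -0.26 xaxis [ 6.0e-04 -2.2e-03 -1.0e+00] j [ -6. -12. 107.  -0.  85.  -5.] gap 18.7 F [-1.1 -0.7 -3.6]
(500, 4.3, 181, 0) -> [23.7, 26.2, -0.8] -0.3
(596, 4.3, 181, 0) -> [23.8, 122.2, -1.2] -0.3
scene 292
[117.1 119.3 121.4]
 tine -1 77 xmax 581.7 y -38.6 slope deg -0.9 z slope deg 0.5 z 119.4
 tine 1 83 xmax 585.0 y 40.9 slope deg -0.4 z slope deg 0.3 z 119.2
 cap ((671.923583984375, 4.766507625579834), 51.88775634765625)
top 82
[114.1 118.3 122.3]
 cap ((672.0274658203125, 4.851442337036133), 49.80763244628906)
```

View pics/s2c.png

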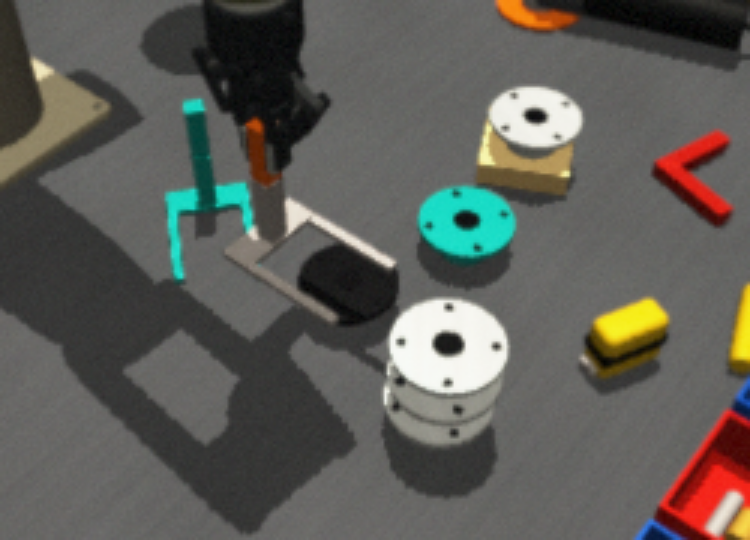

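>>> {"name": "move_arm", "arguments": {"deltas": [[[12,0,-1],-0.5],[[24,5,-2],-0.5],[[24,25,-2],-0.5],[[24,25,-2],-0.5],[[24,25,-2],-0.5]]}}

```text
time: 5.75
tool_pos: [498.6, 5.3, 180.3]
tcp_rot: [-4.6, 89.9, -94.3]
ft_force: [-0.3, 0.5, -2.8]
finger_gap: 19.0
```

```bash
python3 - <<'E'
from h import *
plan([(597,5,181,0.1)])
E
```

```text
t 5.75 tcp [498.6   5.3 180.3] yaw_y 0.27 xaxis [-2.0e-04 -2.1e-03 -1.0e+00] j [ -5.  -7. 105.  -0.  82.  -5.] gap 19.0 F [-0.3  0.5 -2.8]
(597, 5, 181, 0.1) -> [-0.7, 98.4, 0.8] 0.2
```

>>> {"name": "move_arm", "arguments": {"deltas": [[[0,15,0.5],0],[[0,30,0.5],0],[[0,45,0.5],0],[[0,60,0.5],0],[[0,75,0.5],0],[[0,88,0.5],0],[[0,98,0.5],0],[[0,98,0.5],0],[[0,98,0.5],0]]}}

```text
time: 6.88
tool_pos: [596.2, 5.3, 180.2]
tcp_rot: [-17.8, 89.9, -107.5]
ft_force: [0.4, 0.3, -2.7]
finger_gap: 18.9
```

```bash
python3 - <<'E'
from h import *
plan([(597,5,215,0)])
p,d=snap('scene'); cv2.imwrite('pics/s3c.png',cv2.resize(cv2.cvtColor(p,cv2.COLOR_RGB2BGR)[150:270,210:360],None,fx=4,fy=4))
P=cloud('scene',d); z=P[...,2]
m=(abs(z-114)<5)&(np.hypot(P[...,0]-671,P[...,1]-4)<60); print(' cap',cv2.minEnclosingCircle(P[m][:,:2].astype(np.float32)),np.median(P[m],0))
E
```

```text
t 6.88 tcp [596.2   5.3 180.2] yaw_y 0.28 xaxis [-7.0e-04 -2.1e-03 -1.0e+00] j [-4.  9. 89. -0. 82. -5.] gap 18.9 F [ 0.4  0.3 -2.7]
(597, 5, 215, 0) -> [-34.8, 0.7, 0.4] 0.3
 cap ((672.5895385742188, 3.7823526859283447), 50.75578308105469) [6.74272424e+02 5.86766868e-01 1.14173885e+02]
```

View pics/s3c.png

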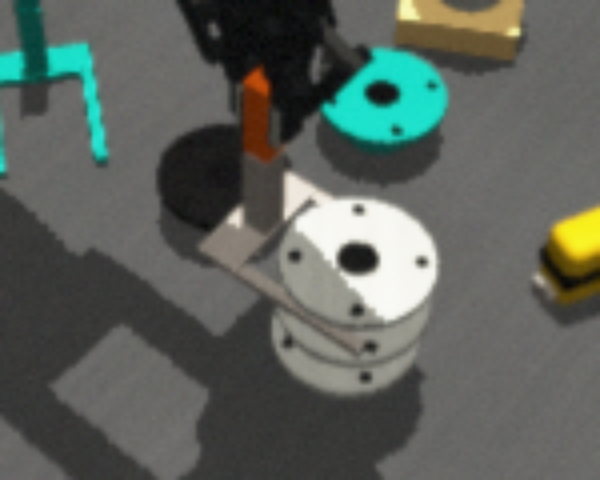

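The tines sit in the gap under the top flange, with the right tine's tip at crop (360,350). The forces haven't changed. Now I'll lift slowly.

>>> {"name": "move_arm", "arguments": {"deltas": [[[-5,1,0],0],[[-9,1,0],0],[[-12,1,0],0],[[-15,1,0],0],[[-18,1,0],0],[[-22,1,0],0],[[-28,1,0],0],[[-36,1,0],0],[[-45,1,0],0],[[-55,1,0],0],[[-55,1,0],0]]}}

```text
time: 8.3
tool_pos: [598.1, 5.4, 236.9]
tcp_rot: [42.1, 89.8, -47.6]
ft_force: [0.1, 0.6, -6.2]
finger_gap: 18.8
```

```bash
python3 - <<'E'
from h import *
plan([(480,-60,235,-25),(480,-150,230,-55)])
p,d=snap('scene'); cv2.imwrite('pics/s4c.png',cv2.resize(cv2.cvtColor(p,cv2.COLOR_RGB2BGR)[120:270,200:360],None,fx=4,fy=4))
P=cloud('scene',d); z=P[...,2]
m=(z>140)&(z<185)&(np.hypot(P[...,0]-671,P[...,1]-4)<56);q=P[m]; print(' cap',cv2.minEnclosingCircle(q[:,:2].astype(np.float32)),np.median(q,0),np.linalg.lstsq(np.c_[q[:,:2],np.ones(len(q))],q[:,2],rcond=None)[0])
m=(abs(z-76)<5)&(np.hypot(P[...,0]-671,P[...,1]-4)<56);print('cap2',cv2.minEnclosingCircle(P[m][:,:2].astype(np.float32)),m.sum())
E
```

```text
t 8.3 tcp [598.1   5.4 236.9] yaw_y 0.27 xaxis [ 0.0021 -0.0023 -1.    ] j [-4.  7. 85. -0. 88. -5.] gap 18.8 F [ 0.1  0.6 -6.2]
(480, -60, 235, -25) -> [1.8, -118.4, 64.8] 25.3
(480, -150, 230, -55) -> [7.1, -118.8, 154.8] 55.3
 cap ((670.7823486328125, 3.657034397125244), 55.582767486572266) [675.58205383  -1.73771099 159.54336523] [2.27512213e-03 3.07511422e-02 1.57494148e+02]
cap2 ((674.0001220703125, 0.5309863090515137), 50.4620361328125) 673
```

View pics/s4c.png

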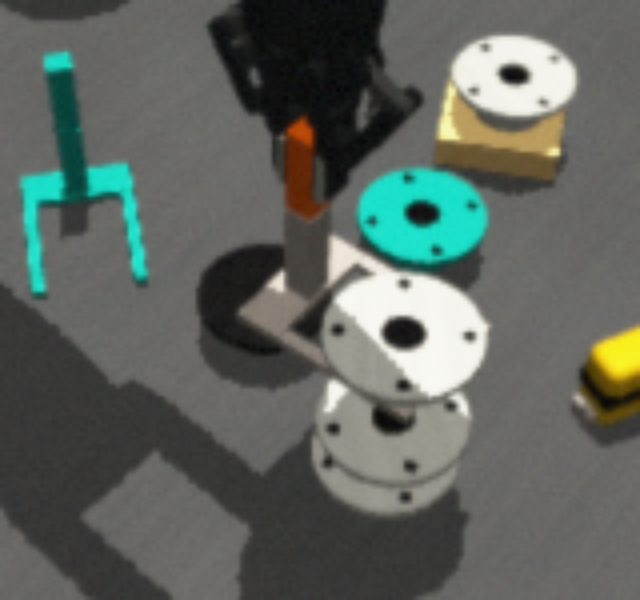

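The cap is off the pile, level on both tines, at crop (405,333). The middle cap stayed at (393,425). Now I'll carry it towards the empty brick.

>>> {"name": "move_arm", "arguments": {"deltas": [[[0,-1,5],1],[[0,-4,16],3],[[0,-8,31],6],[[0,-14,51],9],[[0,-20,73],13],[[0,-26,95],17],[[0,-32,115],21],[[0,-37,132],24],[[0,-40,145],26],[[0,-42,152],27.5],[[0,-43,155],28],[[0,-43,155],28]]}}

```text
time: 9.85
tool_pos: [555.5, -149.5, 236.3]
tcp_rot: [51.4, 89.9, -66.3]
ft_force: [0.0, -0.4, -6.1]
finger_gap: 18.7
```

```bash
python3 - <<'E'
from h import *
plan([(514,-305.6,220,-55)])
E
```

```text
t 9.85 tcp [ 555.5 -149.5  236.3] yaw_y -27.7 xaxis [ 9.0e-04 -1.9e-03 -1.0e+00] j [-20.   3.  89.  -0.  87.   8.] gap 18.7 F [ 0.  -0.4 -6.1]
(514, -305.6, 220, -55) -> [16.6, 35.8, 157.4] 27.3
```

>>> {"name": "move_arm", "arguments": {"deltas": [[[0,1,5],1],[[2,4,16],3],[[4,7,31],6],[[6,12,51],9],[[8,17,73],13],[[10,22,95],17],[[12,27,115],21],[[14,31,132],24],[[16,33,146],26],[[17,35,154],27],[[17,36,157],27.3],[[17,36,157],27.3]]}}

```text
time: 11.35
tool_pos: [514.6, -305.1, 219.6]
tcp_rot: [84.0, 89.9, -61.0]
ft_force: [-0.4, 0.5, -4.6]
finger_gap: 18.9
```

```bash
cat > m.py <<'E'
from h import *
import sys
s=r.sense(); Z=s['tool_pos'][2]-93.7+16; print('expected cap top z',Z)
plan([(514,-305.6,220,-55)])
for n in('scene','top'):
    p,d=snap(n); save(p,sys.argv[1]+n); P=cloud(n,d); z=P[...,2]; H=cv2.cvtColor(p,cv2.COLOR_RGB2HSV)
    m=(abs(z-Z)<7)&(H[...,1]<60)&(np.hypot(P[...,0]-557,P[...,1]+367)<85)
    # keep largest blob, ray cast contour on top plane
    k,l,st,c=cv2.connectedComponentsWithStats(cv2.morphologyEx(m.astype(np.uint8),cv2.MORPH_OPEN,np.ones((3,3)))); b=1+np.argmax(st[1:,4])
    q=P[l==b]; w=onplane(n,np.argwhere(l==b)[:,::-1],Z,s)[:,:2].astype(np.float32)
    print(n,st[b],'z',np.median(q[:,2]).round(1),'circ',cv2.minEnclosingCircle(w),'ell',cv2.fitEllipse(cv2.convexHull(w)),'tilt',np.linalg.lstsq(np.c_[q[:,:2],np.ones(len(q))],q[:,2],rcond=None)[0][:2].round(3))
E
python3 m.py a
```

```text
expected cap top z 141.94553114191928
t 11.35 tcp [ 514.6 -305.1  219.6] yaw_y -54.97 xaxis [ 0.001  -0.0018 -1.    ] j [-36.   7.  87.  -0.  86.  19.] gap 18.9 F [-0.4  0.5 -4.6]
(514, -305.6, 220, -55) -> [-0.4, 0.1, 0.7] 0.0
scene [ 127  266   48   44 1563] z 142.7 circ ((560.5844116210938, -367.0229187011719), 54.37266159057617) ell ((557.6148681640625, -367.98193359375), (99.44120025634766, 103.69532012939453), 79.69879150390625) tilt [-0.005 -0.006]
top [364 203  15   7  61] z 140.5 circ ((517.1475830078125, -373.91815185546875), 24.372636795043945) ell ((515.62060546875, -373.7854919433594), (17.696598052978516, 49.75996780395508), 15.561378479003906) tilt [-0.079 -0.056]
```

View pics/ascene.png

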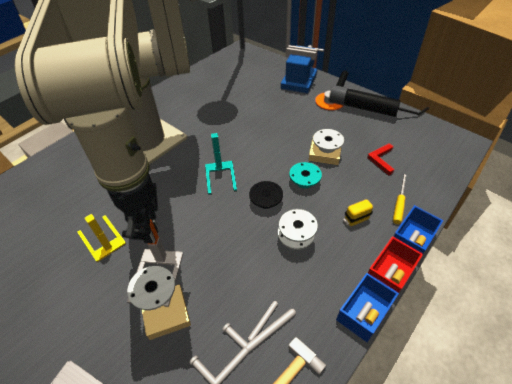

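The cap at (152,287) is right over the empty brick. In the scene view it measures (557.6, -368.0) against a brick centre of (558.4, -368.7), and it is level. Descending, slowly near contact.

>>> {"name": "move_arm", "arguments": {"deltas": [[[8,0,0],0],[[20,0,0],0],[[34,0,0],0],[[46,0,0],0],[[55,0,0],0],[[61,0,0],0],[[65,0,0],0],[[67,0,0],0],[[69,0,0],0],[[70,0,0],0],[[71,0,0],0],[[72,0,0],0]]}}

```text
time: 12.95
tool_pos: [514.8, -305.0, 147.8]
tcp_rot: [87.2, 89.9, -57.7]
ft_force: [-0.5, -0.1, -5.7]
finger_gap: 18.8
```

>>> {"name": "move_arm", "arguments": {"deltas": [[[1,0,0],0],[[2,0,0],0],[[3,0,0],0],[[4,0,0],0],[[5,0,0],0],[[6,0,0],0],[[8,0,0],0],[[10,0,0],0],[[12,0,0],0],[[13,0,0],0],[[13,0,0],0]]}}

```text
time: 14.32
tool_pos: [514.8, -305.0, 134.6]
tcp_rot: [84.5, 89.9, -60.4]
ft_force: [-0.5, 0.5, -2.6]
finger_gap: 18.9
```

```bash
sed -i "s/^s=r.sense(); Z=.*/s=r.sense(); Z=68/; s/^plan.*/plan([(514,-305.6,134.5,-55),(428,-183,134.5,-55)])/" m.py; python3 m.py b; python3 - <<'E'
import cv2
p=cv2.imread('pics/bscene.png')[200:360,90:240]; cv2.imwrite('pics/bc.png',cv2.resize(p,None,fx=3.7,fy=3.7))
E
```

```text
t 14.32 tcp [ 514.8 -305.   134.6] yaw_y -54.95 xaxis [ 0.001  -0.0018 -1.    ] j [-36.  11.  92.  -0.  77.  19.] gap 18.9 F [-0.5  0.5 -2.6]
(514, -305.6, 134.5, -55) -> [0.1, 0.1, 1.0] 0.1
(428, -183, 134.5, -55) -> [-0.2, -149.7, 1.0] 0.1
scene [ 138  282   44   41 1359] z 68.5 circ ((557.2454223632812, -367.9055480957031), 50.689208984375) ell ((557.2637329101562, -367.6448669433594), (98.54618072509766, 100.48711395263672), 97.62310791015625) tilt [-0.001 -0.004]
top [361 209   9   5  30] z 65.2 circ ((512.517822265625, -374.42449951171875), 15.507185935974121) ell ((512.5834350585938, -374.6225891113281), (11.548492431640625, 32.71373748779297), 18.216466903686523) tilt [-0.145 -0.049]
```

View pics/bc.png

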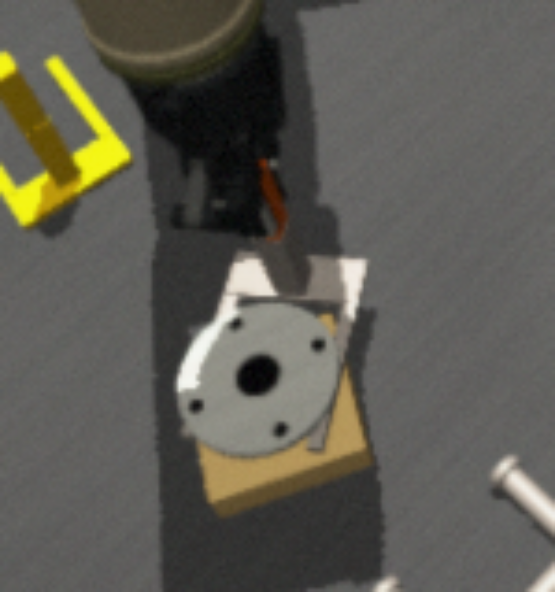

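The cap stands level on the brick. The wrist force is back to the fork's weight alone and the tines hang free in the gap, so I can draw the fork out.

>>> {"name": "move_arm", "arguments": {"deltas": [[[0,-6,0],0],[[0,-18,0],0],[[0,-32,0],0],[[0,-46,0],0],[[0,-60,0],0],[[0,-76,0],0],[[0,-92,0],0],[[0,-110,0],0],[[0,-128,0],0],[[0,-145,0],0],[[0,-150,0],0],[[0,-150,0],0]]}}

```text
time: 15.92
tool_pos: [428.8, -182.2, 134.7]
tcp_rot: [92.7, 89.8, -52.2]
ft_force: [-0.1, 0.2, -3.5]
finger_gap: 19.1
```

```bash
python3 m.py c
```

```text
t 15.93 tcp [ 428.8 -182.2  134.7] yaw_y -54.93 xaxis [ 0.002  -0.0026 -1.    ] j [-29. -10. 113.  -0.  77.  26.] gap 19.1 F [-0.1  0.2 -3.5]
(514, -305.6, 134.5, -55) -> [0.7, 150.0, 1.2] 0.1
(428, -183, 134.5, -55) -> [0.2, 0.2, 1.1] 0.1
scene [ 138  282   44   42 1421] z 68.4 circ ((557.3768310546875, -367.4617004394531), 50.71044921875) ell ((557.5106811523438, -367.8294982910156), (98.91824340820312, 100.72225189208984), 90.16299438476562) tilt [-0.001 -0.003]
top [349 185  27  25 434] z 66.8 circ ((555.3359985351562, -365.18157958984375), 48.39699935913086) ell ((561.6124877929688, -368.8221740722656), (77.44940948486328, 97.91234588623047), 146.28982543945312) tilt [-0.016  0.013]
```

Out cleanly; the cap is unmoved. Next I'll lower the fork 41 mm to the table.

>>> {"name": "move_arm", "arguments": {"deltas": [[[10,0,0],0],[[22,0,0],0],[[31,0,0],0],[[36,0,0],0],[[38,0,0],0],[[39,0,0],0],[[40,0,0],0],[[40.5,0,0],0],[[40.5,0,0],0]]}}

```text
time: 17.15
tool_pos: [429.2, -182.8, 94.3]
tcp_rot: [93.8, 89.8, -51.1]
ft_force: [0.7, 0.6, -2.0]
finger_gap: 18.6
```

>>> {"name": "move_arm", "arguments": {"deltas": [[[0.5,0,0],0],[[1,0,0],0],[[1,0,0],0]]}}

```text
time: 17.52
tool_pos: [429.4, -182.9, 93.7]
tcp_rot: [97.0, 89.8, -48.0]
ft_force: [-0.7, 0.8, 1.0]
finger_gap: 19.1
```

Touched down: the vertical force went from -3 to +1 N. Release slowly, then rise straight up.

>>> {"name": "move_arm", "arguments": {"deltas": [[[0,0,0],0],[[0,0,0],0],[[0,0,0],0],[[0,0,0],0],[[0,0,0],0],[[0,0,0],0],[[0,0,0],0],[[0,0,0],0]], "jaw": 1, "squeeze": 20}}

```text
time: 18.52
tool_pos: [429.4, -182.9, 93.7]
tcp_rot: [97.3, 89.8, -47.6]
ft_force: [0.4, -0.8, 0.7]
finger_gap: 85.6
```

>>> {"name": "move_arm", "arguments": {"deltas": [[[-15,0,0],0],[[-40,0,0],0],[[-75,0,0],0],[[-120,0,0],0],[[-160,0,0],0],[[-160,0,-60],0],[[-160,0,-120],0],[[-160,0,-180],0],[[-160,0,-180],0],[[-160,0,-180],0]]}}

```text
time: 19.77
tool_pos: [576.2, -79.1, 254.4]
tcp_rot: [91.2, 89.8, -53.7]
ft_force: [1.2, 0.2, 0.4]
finger_gap: 85.6
```

```bash
python3 m.py d; python3 - <<'E'
from h import *
p,d=snap('scene'); P=cloud('scene',d); H=cv2.cvtColor(p,cv2.COLOR_RGB2HSV); z=P[...,2]
reg=lambda x,y,R:np.hypot(P[...,0]-x,P[...,1]-y)<R
for k,x,y,zz in(('pile cap2',671.5,4,76),('cap4',540.5,350,68)):
    m=reg(x,y,65)&(abs(z-zz)<5); print(k,cv2.minEnclosingCircle(P[m][:,:2].astype(np.float32)))
f=reg(455,-220,90)&(H[...,1]<70)&(H[...,2]>110)&(z>3)&(z<16); print('fork base z',np.percentile(z[f],[5,50,95]).round(1),f.sum())
o=reg(429,-183,30)&(z>132); print('post top',np.median(P[o],0).round(1) if o.any() else None)
E
```

```text
t 19.77 tcp [576.2 -79.1 254.4] yaw_y -54.91 xaxis [ 0.0024 -0.0032 -1.    ] j [-13.   4.  87.  -0.  89.  42.] gap 85.6 F [1.2 0.2 0.4]
(514, -305.6, 134.5, -55) -> [120.4, 149.1, 181.1] 0.1
(428, -183, 134.5, -55) -> [119.8, -0.6, 181.0] 0.1
scene [ 138  282   44   42 1425] z 68.5 circ ((557.3757934570312, -367.44415283203125), 50.70549774169922) ell ((557.458251953125, -367.83154296875), (99.02586364746094, 100.6992416381836), 91.27688598632812) tilt [-0.003 -0.003]
top [348 185  28  29 627] z 66.7 circ ((554.4579467773438, -364.5958251953125), 49.80466079711914) ell ((554.4574584960938, -364.34661865234375), (94.5538330078125, 99.35604858398438), 72.55744934082031) tilt [-0.     0.008]
pile cap2 ((673.0635986328125, 0.8687607049942017), 51.081050872802734)
cap4 ((542.1248779296875, 347.79345703125), 51.75926208496094)
fork base z [ 5.2  8.1 10.8] 426
post top [ 429.9 -187.2  139.5]
```

View pics/dscene.png

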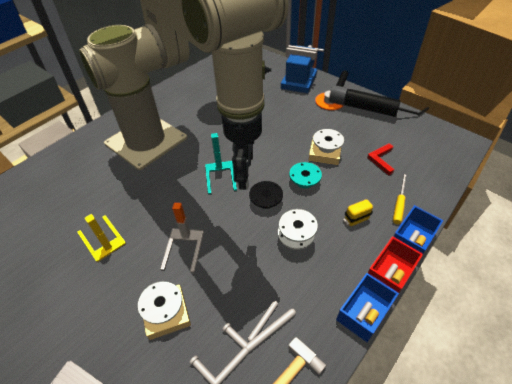

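The cap is centred on the brick at (160,302). The fork stands flat and released at (180,235), and the other caps and tools are where they were. The gripper is clear, so I'll hand in.

```bash
python3 -c "
from bench import r
print(r.hand_in())"
```

```text
the job is handed in; nothing more can be done
None
```

The top cap is on the empty brick and the job is handed in, at about 20 s of the 48 s allowed; no verdict was reported. I took the orange-gripped fork by its post and lifted the cap off the pile. I lowered it slowly onto the brick, drew the fork out, set it on the table and let go.

- **Cap:** it stands level, with its top at z ≈ 68 mm as it should be. It is about 1 mm from the brick's centre, in both the scene and top views.
- **Fork:** it stands upright and flat on the table, with its base top at about 8 mm and post top at about 140 mm. It is well clear of the cap, and the gripper ended clear of everything.
- **Other caps and tools:** the remaining pile and cap_4 read within about 4 mm of where they started. I checked the tape, clamp and square only by eye in the last picture, where they look unmoved.
- **Disagreements:** the scene and top cameras differ by about 3–4 mm in absolute position, so I compared positions within one camera. While the arm blocked its view, the top camera's cap readings were useless and I ignored them.

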